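# Set the flushing-water valve two turns open and hold it

### The arm

A 6-joint arm with a two-finger parallel gripper is mounted at the origin on the work surface. World frame = base frame: x ahead of the robot, y to its left, z up, the work surface at z = 0. Lengths are in m, angles in rad, forces in N, time in s.
With the tool pointing down it reaches from about 0.35 to 0.95 m from the base axis. Payload 17.4 kg.
Tool frame: the origin (TCP) lies at the very end of the fingers, on their centre line; the grasp point (between the pads) lies 19 mm behind it; z points along the fingers, y is the line along which they close (so a half turn about z gives the same grasp; the last joint's range is limited). The gripper opens to 93 mm and grips with 3 to 60 N. Pads are 15 mm wide; open, the fingers measure 128 mm over their backs; the gripper's body (75 mm by 188 mm) begins 65 mm behind the grasp point.
Start: joints at [-1.147, 0.116, 1.442, -0, 1.584, -0.038], TCP at [0.301, -0.604, 0.219] pointing down, gripper open.
Joint ranges: [-2.83, 2.83], [-0.83, 2.19], [0.07, 2.5], [-1.14, 4.28], [0.01, 3], [-2.97, 2.97]. Speed limits (rad/s): [1.89, 1.89, 2.22, 3.14, 3.14, 3.14].

### API

Orientations are given as a 3x3 rotation matrix whose columns are the frame's x, y, z axes.
In Python, from workcell import robot, camera gives the robot as it stands.
- The arm moves only by the tool servo_tool, never from a script. Its arguments are lists of equal length, an entry for each row: "xyz": the shift along the tool's x, y, z in mm, a list of three; "roll": the turn about the tool's z in units of 10 degrees (1.0 is 10 degrees); "hand": the opening, from 0 (shut) to 1 (fully open). In form: {"xyz": [[tx, ty, tz], ...], "roll": [roll, ...], "hand": [hand, ...]}. A call has 1 to 12 rows; each row is the pose to reach, as a shift and turn from the pose commanded when the call began, along the tool's axes at that moment; what a row does not reach only later rows make up. A row lasts 1/8 s, in which the tool goes at most 62.5 mm and 10.7 degrees, less where a joint would pass 70% of its speed; a pose out of reach is approached as far as the arm can. A call with a gripper value outside its range is refused whole. The fingers move at their own pace and stop on an object; "grip_force" is the grip in N (left out, the last holds). Time passes only in rows, so rows that repeat a pose let the fingers close. It gives the time, the measured TCP pose, the force, the opening and the grip force at its end, in the units of the state.
- robot.state(): the state, without advancing time (a new reading comes with each control period).
- camera(name): name is "scene" or "side" or "wrist"; returns a dict with "frame" (480x640x3 uint8, red, green, blue), "fov_y" (degrees; the focal length in pixels is half the picture's height over the tangent of half this angle, whatever the lens; pixels are square), "cx", "cy" (the principal point, pixels), "position" and "orientation" of the camera in the world. Camera axes: x right, y up, looking along -z (the intrinsics and any distortion apply to the point x, -y, -z); pixel columns grow to the right and rows downward; lengths in m; the calibration is good to about 2 mm. A picture is of the moment at which its call begins. There is no depth.
- robot.close_job(): hands the job in; it is judged then, once.
The state is a dict: "t": time; "joint_positions": joint angles; "dq": joint speeds; "joint_torque": joint torques, N m; "position": TCP position; "tool_rot": TCP orientation; "wrist_force": force on the tool from outside, world axes, zero at the start; "ft_torque": the same for the moment, N m; "gripper_width": finger opening in m; "finger_force": force on a finger pad.
Only numpy, scipy, OpenCV 4.12 (cv2) and the standard library are available. Lean on these libraries where they do the work, as an engineer would, in place of code of your own. Each camera call takes 0.05 s, during which the arm holds its last target. There are 200 camera calls.

### The job

Two wheel valves of the engine-flushing water line stand on the bench; take the larger one by the upright crank handle on its wheel, wind it clockwise (seen from above) until it is closed against its stop, then back it off exactly two full turns. Finish holding it there: the program ends with the gripper still gripping the crank handle, not letting go. Leave the smaller valve and everything else on the bench as they are.

Things in the scene. Friction and masses are not known exactly. Their poses are not given: they have to be found in the camera images.
- large_wheel (a joint): how far the large valve is open, in rad, counted over several turns: 0 = closed against its firm stop, growing as the wheel turns anticlockwise seen from above (opening); it stops again at 18.85 (three turns). It starts somewhere between a third of a turn and one and a third turns open. It stays where it is left; turning it takes about 0.12 N m, that is 2 to 3 N at the crank handle
- large_hub (a point): centre of the large valve's handwheel, on its upright axis, at the mid-height of the rim, 115 mm above the bench. The bare aluminium wheel is level, its rim circle has 60 mm radius and is made of 13 mm bar, with three spokes; the hub stands 13 mm above this point. The brass valve sits in a steel pipe run (220 mm long, horizontal pipe centre 45 mm above the bench) that is bolted to the bench; the place and heading of the run vary
- crank: the large wheel's crank handle: an upright black plastic cylinder, 20 mm in diameter and 55 mm tall, on the wheel rim 60 mm from the wheel's axis. Its origin is at its centre, half-way up, 37.5 mm above the rim's mid-height (152.5 mm above the bench); z is up. It turns freely on its own pin, so a gripper holding it can go round in a circle without turning itself. There is free space around and above it
- small_rim (a point): a point on the rim of the small valve's handwheel (72 mm rim circle, 78 mm above the bench, no crank handle, same materials, on a 156 mm pipe run). This valve is not to be turned
- bearing: a plain steel ring 40 mm across and 13 mm thick lying near the large valve's pipe run; origin at the centre of its underside (bystander, to be left alone)
- socket: a steel socket 28 mm across and 36 mm tall standing between the two valves; origin at the centre of its underside (bystander, to be left alone)
- spanner: a steel open-ended wrench 190 mm long lying on the bench to the robot's right (bystander, to be left alone)
- driver: a screwdriver lying on the bench to the robot's left (bystander, to be left alone)
- piston: an aluminium engine piston 68 mm across and 70 mm tall standing beyond the valves; origin at the centre of its underside (bystander, to be left alone)
- plug: a spark plug 20 mm across and 64 mm tall standing beyond the valves on the left; origin at its underside (bystander, to be left alone)
- oil: a white plastic oil bottle 66 mm across and 150 mm tall standing beyond the valves on the right; origin at the centre of its underside (bystander, to be left alone)

How it is judged:
On the way:
1. the large valve is closed against its stop (value of joint large_wheel below 0.08 rad), for 0.1 s.
At the end, for the whole second after the job is handed in: after having been closed against its stop (within 0.08 rad), the large wheel stands two full turns open (12.57 rad, give or take 0.26 rad, about 15 degrees), still, with the fingers gripping the crank handle with more than 2 N and the grasp point within 40 mm of its centre (contact force between crank and the fingers above 2 N and distance between the grasp point and crank below 0.04 m and value of joint large_wheel between 12.306 and 12.826 rad and not (velocity of joint large_wheel above 0.1 rad/s) and velocity of joint large_wheel above -0.1 rad/s); the arm keeps its last pose, push and grip.
It fails at once if the small valve's wheel is turned (distance of small_rim from where it was at the start of the episode above 0.012 m).
It fails at once if a bystander is pushed more than 25 mm away (distance of any of bearing, socket, spanner, driver, piston, plug, oil from where it was at the start of the episode above 0.025 m).
It fails at once if a standing bystander is knocked over (angle between any of socket, piston, plug, oil's own z axis and vertical above 0.7 rad).
It also fails if it takes over 72 s, if anything falls off the work surface, if the arm or the gripper's body presses on something with over 40 N, if the wrist force passes 120 N, or if a joint passes its speed limit or range.

## Working session

There is one attempt and no reset: what is moved stays moved. The work goes in short steps, Python scripts to look and compute and a tool call to move; the robot and the scene stay as the last step left them, time stands still between calls to the robot, and variables do not carry over. Pictures are saved under pics/ and viewed, at most 10 in all, crops included, and the job is handed in when it is done.

Besides the shell and the picture viewer there is one more tool, called after "Emit:" as name(argument=value, ...), one argument or row to a line, values as JSON. servo_tool: Moves the arm, as the interface text tells. Its arguments: {"type":"object","properties":{"xyz":{"type":"array","items":{"type":"array","items":{"type":"number"}}},"roll":{"type":"array","items":{"type":"number"}},"hand":{"type":"array","items":{"type":"number"}},"grip_force":{"type":"number"}},"required":["xyz","roll","hand"]}

```bash
mkdir -p pics; cat > h.py <<'E'
from workcell import robot, camera
import numpy as np, cv2
def snap(n,f):
    c=camera(n); cv2.imwrite(f'pics/{f}.png',c['frame'][:,:,::-1]); np.save(f'pics/{f}.npy',c,allow_pickle=True); return c
def ray(c,u,v,z):
    f=240/np.tan(np.radians(c['fov_y'])/2)
    d=np.array(c['orientation'])@np.array([(u-c['cx'])/f,-(v-c['cy'])/f,-1]); p=np.array(c['position'])
    return p+d*(z-p[2])/d[2]
E
python3 - <<'E'
from h import *
for n in('scene','side'):
    c=snap(n,n+'0'); print({k:v for k,v in c.items() if k!='frame'})
s=robot.state(); print(s)
E
```

```text
{'fov_y': 57.47267037411183, 'cx': 312.26759368526155, 'cy': 245.13641883768423, 'position': array([1.04554656, 0.79084486, 0.81458937]), 'orientation': array([[-0.8564742 , -0.3249122 ,  0.40110348],
       [ 0.51581043, -0.50891866,  0.68915992],
       [-0.01978742,  0.79714105,  0.60346881]])}
{'fov_y': 43.28530516981079, 'cx': 322.64251507702284, 'cy': 236.84322444723801, 'position': array([-0.07311224, -0.97057739,  0.786464  ]), 'orientation': array([[ 0.82017164,  0.29591761, -0.489644  ],
       [-0.57202303,  0.40859357, -0.71122496],
       [-0.0103986 ,  0.86341419,  0.50438855]])}
{'t': 0.1, 'joint_positions': array([-1.14679574e+00,  1.16425252e-01,  1.44218550e+00,  5.46056739e-06,
        1.58399618e+00, -3.78057071e-02]), 'dq': array([ 2.40316790e-04, -8.44119236e-04, -1.56220737e-03, -3.13421358e-04,
        4.01161909e-05,  2.27351842e-04]), 'joint_torque': array([ 3.57588426e-03, -7.22890520e+01, -6.23864865e+01,  7.82511709e-02,
        2.28396367e-02, -9.56332588e-05]), 'position': array([ 0.30067335, -0.6041349 ,  0.21799566]), 'tool_rot': array([[ 8.95249112e-01,  4.45565773e-01, -4.12308126e-04],
       [ 4.45565961e-01, -8.95248633e-01,  9.26711575e-04],
       [ 4.37926733e-05, -1.01334818e-03, -9.99999486e-01]]), 'wrist_force': array([ 0.93628426,  0.97187468, -0.25455616]), 'ft_torque': array([-0.00091851,  0.04689482, -0.00184625]), 'finger_force': 0.0, 'gripper_width': 0.09292727134790711}
```

View pics/scene0.png

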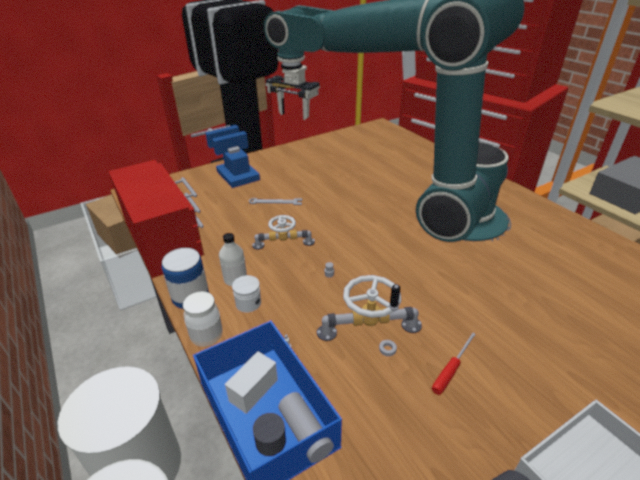

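View pics/side0.png

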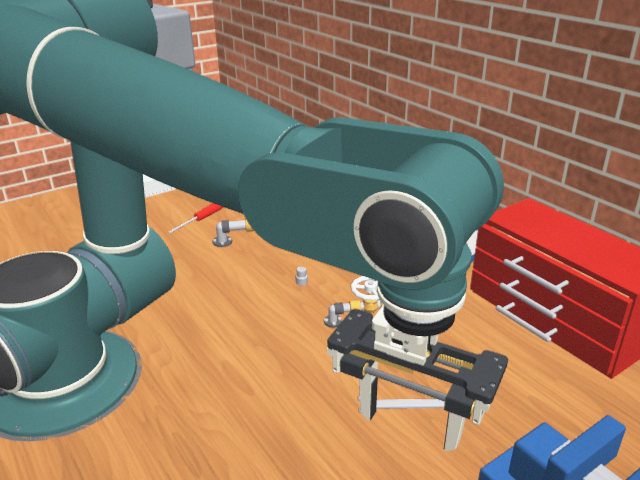

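The scene view shows the large wheel's rim centred near (371,296), with the black crank at about (395,295), top (396,286). The small valve is at (282,222) and the socket at (329,269). In the side view the arm hides the large wheel.

```bash
python3 - <<'E'
from h import *
c=np.load('pics/scene0.npy',allow_pickle=True).item(); f=c['frame'].astype(int)
m=((f.max(2)<60)).astype(np.uint8); m[:270]=0;m[320:]=0;m[:,:380]=0;m[:,415:]=0
v,u=np.nonzero(m); print(u.min(),u.max(),v.min(),v.max(),u.mean(),v.mean())
print('crank',ray(c,u.mean(),v.mean(),.1525))
for p in[(344,296),(401,294),(371,278),(371,315)]: print(p,ray(c,*p,.118))
hsv=cv2.cvtColor(c['frame'],cv2.COLOR_RGB2HSV)
for n,p in dict(socket=(329,275),bearing=(388,348),elb1=(327,333),elb2=(411,326),oil=(233,283),small=(282,222),piston=(247,305)).items(): print(n,ray(c,*p,0.01 if n!='small' else .078))
im=cv2.resize(c['frame'][260:350,310:430],None,fx=6,fy=6,interpolation=2); cv2.imwrite('pics/z.png',im[:,:,::-1])
E
```

```text
391 411 288 319 395.9103448275862 298.6620689655172
crank [0.55227732 0.29445394 0.1525    ]
(344, 296) [0.62068408 0.19902045 0.118     ]
(401, 294) [0.50699701 0.2629714  0.118     ]
(371, 278) [0.53131422 0.18236389 0.118     ]
(371, 315) [0.60465157 0.2791355  0.118     ]
socket [0.54262444 0.01544264 0.01      ]
bearing [0.56643953 0.30425958 0.01      ]
elb1 [0.6615358  0.19105695 0.01      ]
elb2 [0.4763345  0.28073919 0.01      ]
oil [ 0.78342986 -0.09759887  0.01      ]
small [ 0.5732418  -0.19799364  0.078     ]
piston [0.78591913 0.00107512 0.01      ]
```

View pics/z.png

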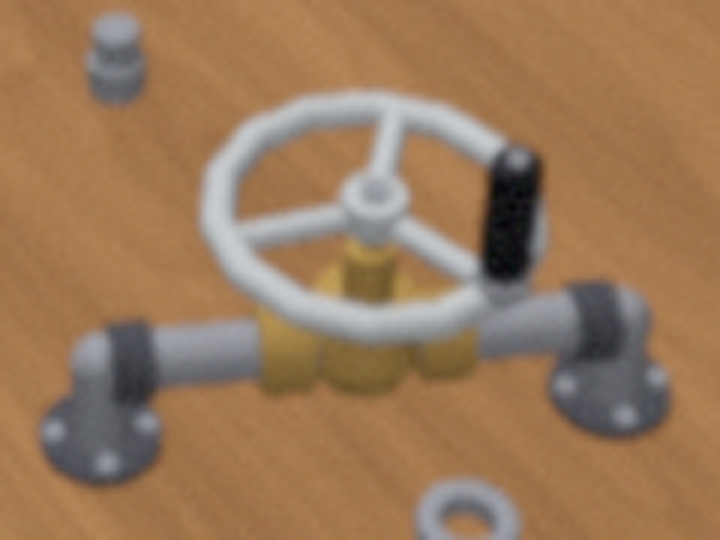

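```bash
cat >> h.py <<'E'
def go(target,s=None):
    s=s or robot.state(); R=np.array(s['tool_rot']); return np.round(R.T@(np.array(target)-s['position'])*1000,1)
E
python3 - <<'E'
from h import *
c=np.load('pics/scene0.npy',allow_pickle=True).item()
t=ray(c,396,286.3,.18);b=ray(c,394.2,306.7,.125);h=ray(c,372.7,291.7,.128);print(t,b,h,np.linalg.norm(t[:2]-h[:2]))
p=(t+b)/2;print(p,go([p[0],p[1],.26]),go([p[0],p[1],.141]))
E
```

```text
[0.54846742 0.28610244 0.18      ] [0.55111829 0.2913298  0.125     ] [0.56385297 0.23063839 0.128     ] 0.05755845623664254
[0.54979285 0.28871612 0.1525    ] [ 620.8 -688.4  -41.3] [ 620.8 -688.2   77.7]
```

Emit:
servo_tool(
  xyz=[
    [0,0,-40],
    [620,-688,-40],
    [620,-688,-40],
    [620,-688,-40],
    [620,-688,-40],
    [620,-688,-40],
    [620,-688,-40],
    [620,-688,-40],
    [620,-688,-40],
    [620,-688,-40],
    [620,-688,-40],
    [620,-688,-40],
  ],
  roll=[0,0,0,0,0,0,0,0,0,0,0,0],
  hand=[1,1,1,1,1,1,1,1,1,1,1,1],
)

```text
t: 1.6
position: [0.4852, 0.0601, 0.2586]
tool_rot: [[0.895, 0.446, 0.0], [0.446, -0.895, -0.0], [0.0, 0.0, -1.0]]
wrist_force: [1.0, -0.6, -0.4]
gripper_width: 0.0932
finger_force: 0.0
```

```bash
python3 - <<'E'
from h import *
s=robot.state(); print(s['position'],s['joint_positions'],go([.5498,.2887,.26]))
E
```

```text
[0.48523905 0.06013237 0.25864265] [ 7.11740984e-02 -3.03179446e-01  1.76800778e+00 -9.03698653e-05
  1.67642413e+00  1.17999285e+00] [ 159.7 -175.8   -1.3]
```

Emit:
servo_tool(
  xyz=[
    [160,-176,0],
    [160,-176,0],
    [160,-176,0],
    [160,-176,0],
    [160,-176,0],
    [160,-176,0],
  ],
  roll=[0,0,0,0,0,0],
  hand=[1,1,1,1,1,1],
)

```text
t: 2.35
position: [0.5499, 0.2864, 0.2582]
tool_rot: [[0.895, 0.446, -0.001], [0.446, -0.895, -0.001], [-0.001, 0.0, -1.0]]
wrist_force: [-0.1, 0.1, 0.2]
gripper_width: 0.0931
finger_force: 0.0
```

```bash
python3 - <<'E'
from h import *
c=snap('wrist','w1');snap('side','s1'); print({k:v for k,v in c.items() if k!='frame'}); print(robot.state()['position'])
E
```

```text
{'fov_y': 58.403625267197405, 'cx': 319.5909864271485, 'cy': 239.92357415492287, 'position': array([0.61594453, 0.31940615, 0.4252964 ]), 'orientation': array([[ 4.45305367e-01,  8.61938266e-01,  2.42416079e-01],
       [-8.95378759e-01,  4.28646609e-01,  1.20660526e-01],
       [ 9.10943020e-05, -2.70784988e-01,  9.62639851e-01]])}
[0.54995675 0.28578261 0.2588622 ]
```

View pics/w1.png

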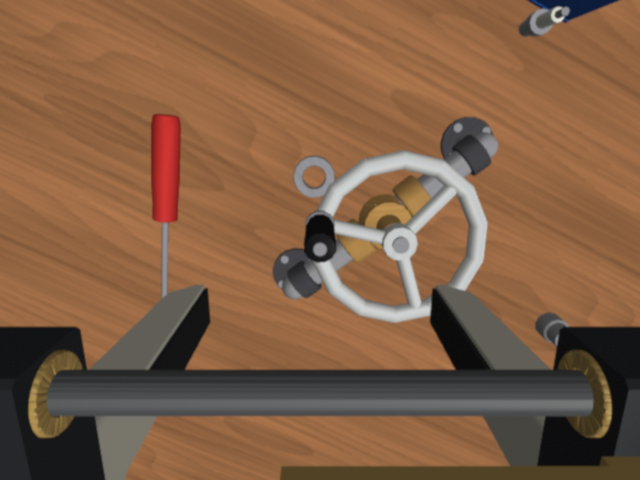

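View pics/s1.png

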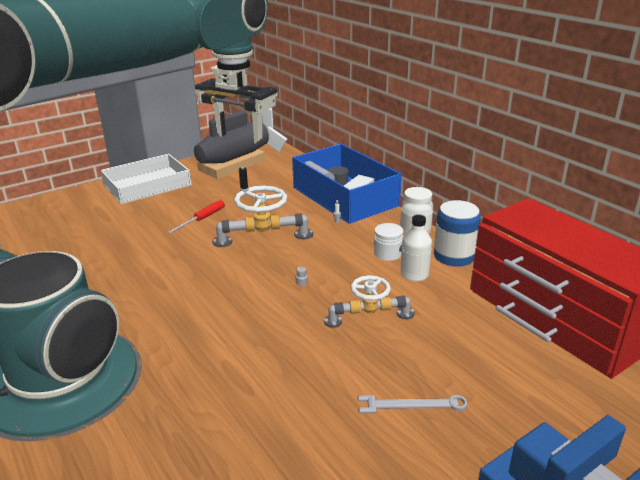

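The wrist view shows the crank top at (320,249) and the hub top at (401,244). The crank's lower end is near (320,222), and the fingers are clear of the wheel. The side view agrees, with the crank at (243,178).

```bash
python3 - <<'E'
from h import *
c=np.load('pics/w1.npy',allow_pickle=True).item()
t=ray(c,320,249,.18);h=ray(c,401,244,.128);d=(t-h)[:2]
print(t,h,np.hypot(*d),np.degrees(np.arctan2(d[1],d[0])))
for p in[(319,236),(479,236),(404,159),(397,315)]:print(ray(c,*p,.118))
s=np.load('pics/s1.npy',allow_pickle=True).item();print(ray(s,243,168,.18),ray(s,262,193,.128))
print(go([t[0],t[1],.141]))
E
```

```text
[0.54924184 0.28593474 0.18      ] [0.56448599 0.22821426 0.128     ] 0.05969956813561245 104.79418506955517
[0.54107081 0.28262681 0.118     ]
[0.59390204 0.17639207 0.118     ]
[0.61823626 0.25395816 0.118     ]
[0.51091084 0.19954043 0.118     ]
[0.54920977 0.27764438 0.18      ] [0.56757807 0.22186326 0.128     ]
[ -0.6  -0.5 117.9]
```

Emit:
servo_tool(
  xyz=[
    [0,0,50],
    [0,0,100],
    [0,0,118],
    [0,0,118],
    [0,0,118],
    [0,0,118],
    [0,0,118],
    [0,0,118],
    [0,0,118],
    [0,0,118],
  ],
  roll=[0,0,0,0,0,0,0,0,0,0],
  hand=[1,1,0.8,0.4,0,0,0,0,0,0],
  grip_force=25,
)

```text
t: 3.7
position: [0.5501, 0.2865, 0.1406]
tool_rot: [[0.895, 0.445, 0.0], [0.445, -0.895, -0.001], [-0.0, 0.001, -1.0]]
wrist_force: [-0.4, -0.5, 0.5]
gripper_width: 0.0192
finger_force: 25.0
```

```bash
cat >> h.py <<'E'
HUB=np.array([.5645,.2282]); PH0=104.8
def arc(degs,r=60.,start=None,axes=None):
    "tool-frame shifts (mm) from angle `start` through each deg"
    R=np.array(robot.state()['tool_rot'])
    f=lambda a: np.array([np.cos(np.radians(a)),np.sin(np.radians(a)),0])*r
    return [list(map(int,np.round(R.T@(f(a)-f(start))))) for a in degs]
def st():
    s=robot.state(); d=s['position'][:2]-HUB
    print('t',s['t'],'pos',s['position'],'r',np.hypot(*d),'ang',np.degrees(np.arctan2(d[1],d[0])),'F',s['wrist_force'].round(1),'w',s['gripper_width'],s['finger_force'],'j6',s['joint_positions'][5])
E
python3 - <<'E'
from h import *
st(); print(arc([89.8,74.8,59.8,44.8,29.8,14.8,0],60,104.8))
E
```

```text
t 3.7 pos [0.55013648 0.28652465 0.14063994] r 0.060067261728317715 ang 103.83484186769707 F [-0.4 -0.5  0.5] w 0.01923160848520347 25.001787543296814 j6 1.5485726107663094
[[15, 5, 0], [28, 14, 0], [38, 26, 0], [45, 40, 0], [48, 55, 0], [47, 71, 0], [42, 85, 0]]
```

Emit:
servo_tool(
  xyz=[
    [15,5,0],
    [28,14,0],
    [38,26,0],
    [45,40,0],
    [48,55,0],
    [47,71,0],
    [42,85,0],
    [42,85,0],
  ],
  roll=[0,0,0,0,0,0,0,0],
  hand=[0,0,0,0,0,0,0,0],
)

```text
t: 4.7
position: [0.6243, 0.2287, 0.1406]
tool_rot: [[0.895, 0.445, -0.004], [0.445, -0.896, -0.0], [-0.004, -0.001, -1.0]]
wrist_force: [-16.6, -2.4, 6.7]
gripper_width: 0.0196
finger_force: 25.0
```

```bash
python3 - <<'E'
from h import *
st(); print(arc([-10,-20,-30,-40,-50,-60],60,0)); print(arc([-70,-80,-90,-100],60,-60))
E
```

```text
t 4.7 pos [0.62431417 0.22868369 0.14055571] r 0.059816128967146075 ang 0.4633188702886471 F [-16.6  -2.4   6.7] w 0.01957337894104163 25.001151859760284 j6 1.4218125410873055
[[-5, 9, 0], [-12, 17, 0], [-21, 23, 0], [-30, 28, 0], [-40, 32, 0], [-50, 33, 0]]
[[-10, 0, 0], [-21, -2, 0], [-30, -6, 0], [-39, -12, 0]]
```

Emit:
servo_tool(
  xyz=[
    [-6,8,0],
    [-13,16,0],
    [-22,22,0],
    [-31,27,0],
    [-41,31,0],
    [-51,32,0],
    [-51,32,0],
  ],
  roll=[0,0,0,0,0,0,0],
  hand=[0,0,0,0,0,0,0],
)

```text
t: 5.58
position: [0.5939, 0.1775, 0.1409]
tool_rot: [[0.896, 0.445, 0.001], [0.445, -0.896, -0.0], [0.0, 0.0, -1.0]]
wrist_force: [-0.5, 0.3, 1.0]
gripper_width: 0.0004
finger_force: 0.0
```

```bash
python3 - <<'E'
from h import *
st(); print(arc([-70,-80,-90,-100,-110],60,-60)); print(arc([-120,-130,-140,-150,-160],60,-110))
E
```

```text
t 5.575 pos [0.59394261 0.17747066 0.14086819] r 0.05865435420562755 ang -59.869707518101166 F [-0.5  0.3  1. ] w 0.00042896786078511977 0.0 j6 1.3590429040925236
[[-10, 0, 0], [-21, -2, 0], [-30, -6, 0], [-39, -12, 0], [-47, -19, 0]]
[[-7, -8, 0], [-12, -17, 0], [-15, -27, 0], [-16, -38, 0], [-16, -48, 0]]
```

Emit:
servo_tool(
  xyz=[
    [0,0,-50],
    [0,0,-100],
    [0,0,-118],
    [0,0,-118],
    [0,0,-118],
  ],
  roll=[0,0,0,0,0],
  hand=[0,0,0.5,1,1],
)

```text
t: 6.2
position: [0.5938, 0.1779, 0.2566]
tool_rot: [[0.895, 0.445, -0.002], [0.445, -0.895, -0.001], [-0.002, -0.0, -1.0]]
wrist_force: [-0.0, 0.3, 0.7]
gripper_width: 0.0261
finger_force: 0.0
```

```bash
python3 - <<'E'
from h import *
c=snap('wrist','w2');st()
E
```

```text
t 6.25 pos [0.59377374 0.17796328 0.25648911] r 0.05814362048294661 ang -59.769959192410646 F [-0.   0.3 -0.6] w 0.029568311838317575 0.0 j6 1.3590846566395323
```

View pics/w2.png

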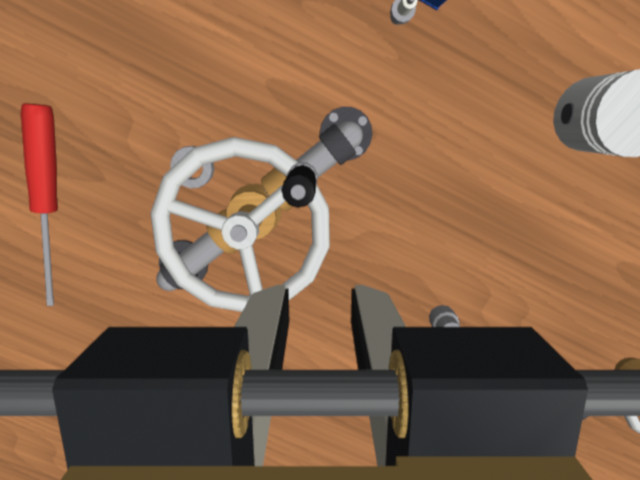

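The crank has slipped out of the fingers. Its top is now at (298,191) and the hub at (239,233).

```bash
python3 - <<'E'
from h import *
c=np.load('pics/w2.npy',allow_pickle=True).item()
t=ray(c,298,191,.18);h=ray(c,239,233,.128);d=(t-h)[:2]
print(t,h,np.hypot(*d),np.degrees(np.arctan2(d[1],d[0])));print(go([t[0],t[1],.257]))
d=t[:2]-HUB;print(np.degrees(np.arctan2(d[1],d[0])))
E
```

```text
[0.61895562 0.20433456 0.18      ] [0.56430417 0.22751978 0.128     ] 0.0593661090526332 -22.988500320636813
[ 34.3 -12.4  -0.6]
-23.665668538645523
```

Emit:
servo_tool(
  xyz=[
    [34,-12,0],
    [34,-12,0],
    [34,-12,0],
    [34,-12,0],
    [34,-12,0],
    [34,-12,0],
    [34,-12,0],
  ],
  roll=[1,2,3,4,5,5,5],
  hand=[1,1,1,1,1,1,1],
)

```text
t: 7.12
position: [0.6191, 0.2039, 0.2578]
tool_rot: [[0.918, -0.396, -0.001], [-0.396, -0.918, -0.0], [-0.001, 0.001, -1.0]]
wrist_force: [0.9, 0.2, 0.1]
gripper_width: 0.0924
finger_force: 0.0
```

```bash
sed -i 's/^HUB=.*/HUB=np.array([.5643,.2280])/' h.py; python3 - <<'E'
from h import *
c=snap('wrist','w3');st();s=robot.state();print(s['tool_rot'].round(3),s['joint_positions'].round(2),go([.619,.2043,.141]))
E
```

```text
t 7.175 pos [0.6191202  0.20396901 0.25809115] r 0.05985601542493689 ang -23.670733060251564 F [0.3 0.1 0.3] w 0.09298890236420816 0.0 j6 2.257337055668161
[[ 0.918 -0.396 -0.001]
 [-0.396 -0.918 -0.   ]
 [-0.001  0.    -1.   ]] [0.28 0.06 1.44 0.   1.64 2.26] [ -0.2  -0.3 117.1]
```

View pics/w3.png

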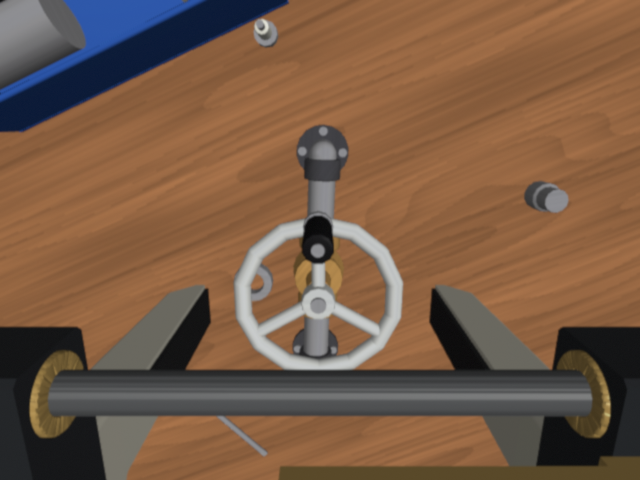

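The wrist view shows the crank top at (318,250), straight ahead of the hub at (318,305). The fingers straddle the crank along its tangent, so I descend and grip.

Emit:
servo_tool(
  xyz=[
    [0,0,50],
    [0,0,100],
    [0,0,117],
    [0,0,117],
    [0,0,117],
    [0,0,117],
    [0,0,117],
    [0,0,117],
    [0,0,117],
    [0,0,117],
  ],
  roll=[0,0,0,0,0,0,0,0,0,0],
  hand=[1,1,0.8,0.4,0,0,0,0,0,0],
  grip_force=40,
)

```text
t: 8.43
position: [0.6192, 0.204, 0.1417]
tool_rot: [[0.917, -0.399, 0.0], [-0.399, -0.917, 0.0], [0.0, -0.0, -1.0]]
wrist_force: [-0.5, 0.7, 0.4]
gripper_width: 0.0194
finger_force: 40.0
```

```bash
python3 - <<'E'
from h import *
st(); a=-23.5; print(arc([a-3,a-6,a-9,a-12],60,a))
E
```

```text
t 8.425 pos [0.61923467 0.20403172 0.14167089] r 0.05993576821833483 ang -23.57189492687707 F [-0.5  0.7  0.4] w 0.019421681258514945 40.00528335571289 j6 2.26073554838822
[[0, 3, 0], [0, 6, 0], [-1, 9, 0], [-1, 12, 0]]
```

Push clockwise (tool +y) by 3 mm and look at the force.

Emit:
servo_tool(
  xyz=[
    [0,1,0],
    [0,2,0],
    [0,3,0],
    [0,3,0],
  ],
  roll=[0,0,0,0],
  hand=[0,0,0,0],
)

```text
t: 8.93
position: [0.6187, 0.2029, 0.1417]
tool_rot: [[0.917, -0.399, 0.002], [-0.399, -0.917, 0.003], [0.001, -0.004, -1.0]]
wrist_force: [10.3, 15.0, -4.5]
gripper_width: 0.0193
finger_force: 40.0
```

```bash
python3 - <<'E'
from h import *
st()
E
```

```text
t 8.925 pos [0.6186867  0.20288729 0.14172627] r 0.059904602685635314 ang -24.784828865901858 F [10.3 15.  -4.5] w 0.019315246794185097 39.99890685081482 j6 2.2570817376141643
```

Emit:
servo_tool(
  xyz=[
    [0,1,0],
    [0,2,0],
    [0,2,0],
    [0,2,0],
  ],
  roll=[0,0,0,0],
  hand=[0,0,0,0],
)

```text
t: 9.43
position: [0.6186, 0.2027, 0.1418]
tool_rot: [[0.917, -0.398, 0.004], [-0.398, -0.917, 0.006], [0.002, -0.008, -1.0]]
wrist_force: [18.1, 28.5, -9.1]
gripper_width: 0.0191
finger_force: 40.0
```

```bash
python3 - <<'E'
from h import *
st(); a=-29.5; print(arc([a+5]+list(range(-15,91,15)),60,a));
for k in range(4): b=90+k*105
E
```

```text
t 9.425 pos [0.61860427 0.20273615 0.14177044] r 0.0598933747161693 ang -24.94915423792607 F [18.1 28.5 -9.1] w 0.019055146967642423 39.99735116958618 j6 2.2547478312353397
[[0, -5, 0], [0, -15, 0], [-5, -30, 0], [-13, -44, 0], [-24, -55, 0], [-38, -62, 0], [-53, -66, 0], [-68, -66, 0], [-84, -61, 0]]
```

```bash
python3 - <<'E'
from h import *
a=-23.5
x=np.array(arc(list(range(-9,127,15)),60,a))-[0,5,0]; print(x.tolist())
E
```

```text
[[-2, -20, 0], [-8, -35, 0], [-17, -47, 0], [-30, -57, 0], [-44, -63, 0], [-59, -65, 0], [-75, -63, 0], [-90, -57, 0], [-102, -48, 0], [-112, -36, 0]]
```

Emit:
servo_tool(
  xyz=[
    [0,-5,0],
    [-2,-20,0],
    [-8,-35,0],
    [-17,-47,0],
    [-30,-57,0],
    [-44,-63,0],
    [-59,-65,0],
    [-75,-63,0],
    [-90,-57,0],
    [-102,-48,0],
    [-112,-36,0],
    [-112,-36,0],
  ],
  roll=[0,0,0,0,0,0,0,0,0,0,0,0],
  hand=[0,0,0,0,0,0,0,0,0,0,0,0],
)

```text
t: 10.92
position: [0.5277, 0.2761, 0.1416]
tool_rot: [[0.917, -0.4, -0.001], [-0.4, -0.917, -0.001], [-0.0, 0.001, -1.0]]
wrist_force: [-1.1, -0.6, -1.3]
gripper_width: 0.0195
finger_force: 40.0
```

```bash
python3 - <<'E'
from h import *
st()
print(arc([141,156,171,186,201,216,231,246,261,276,291],60,126))
E
```

```text
t 10.925 pos [0.52770124 0.27605772 0.14164949] r 0.060407067013882355 ang 127.29138587336027 F [-1.1 -0.6 -1.3] w 0.01949855945495692 39.9998939037323 j6 2.4214482532663055
[[-6, 14, 0], [-8, 30, 0], [-6, 45, 0], [0, 60, 0], [9, 72, 0], [21, 82, 0], [36, 88, 0], [51, 90, 0], [67, 88, 0], [81, 83, 0], [94, 73, 0]]
```

Emit:
servo_tool(
  xyz=[
    [-6,14,0],
    [-8,30,0],
    [-6,45,0],
    [0,60,0],
    [9,72,0],
    [21,82,0],
    [36,88,0],
    [51,90,0],
    [67,88,0],
    [81,83,0],
    [94,73,0],
    [94,73,0],
  ],
  roll=[0,0,0,0,0,0,0,0,0,0,0,0],
  hand=[0,0,0,0,0,0,0,0,0,0,0,0],
)

```text
t: 12.42
position: [0.5866, 0.1729, 0.1416]
tool_rot: [[0.917, -0.399, -0.001], [-0.399, -0.917, 0.001], [-0.001, -0.001, -1.0]]
wrist_force: [-0.8, 6.6, 0.8]
gripper_width: 0.0192
finger_force: 40.0
```

```bash
python3 - <<'E'
from h import *
st()
print(arc([306,321,336,351,366,381,396,411,426,441,456],60,291))
E
```

```text
t 12.425 pos [0.58659827 0.17285339 0.1416119 ] r 0.05948412755109044 ang -67.9842828712519 F [-0.8  6.6  0.8] w 0.01924388533814377 40.0004643201828 j6 2.2256269851019383
[[10, -12, 0], [16, -27, 0], [18, -42, 0], [16, -58, 0], [10, -72, 0], [1, -85, 0], [-12, -94, 0], [-26, -101, 0], [-42, -103, 0], [-57, -101, 0], [-72, -95, 0]]
```

Emit:
servo_tool(
  xyz=[
    [10,-12,0],
    [16,-27,0],
    [18,-42,0],
    [16,-58,0],
    [10,-72,0],
    [1,-85,0],
    [-12,-94,0],
    [-26,-101,0],
    [-42,-103,0],
    [-57,-101,0],
    [-72,-95,0],
    [-72,-95,0],
  ],
  roll=[0,0,0,0,0,0,0,0,0,0,0,0],
  hand=[0,0,0,0,0,0,0,0,0,0,0,0],
)

```text
t: 13.92
position: [0.5562, 0.2882, 0.1416]
tool_rot: [[0.917, -0.399, -0.001], [-0.399, -0.917, -0.001], [-0.0, 0.001, -1.0]]
wrist_force: [-1.8, -5.2, 1.8]
gripper_width: 0.0195
finger_force: 40.0
```

```bash
python3 - <<'E'
from h import *
st()
print(arc([111,126,141,156,171,186,201,216,231,246,261],60,96))
E
```

```text
t 13.925 pos [0.5561979  0.28822711 0.14162632] r 0.06076963574081148 ang 97.66175987518317 F [-1.8 -5.2  1.8] w 0.019463201248142787 40.000351667404175 j6 2.4189090102998403
[[-13, 9, 0], [-22, 22, 0], [-28, 36, 0], [-30, 52, 0], [-29, 67, 0], [-23, 82, 0], [-13, 94, 0], [-1, 104, 0], [14, 110, 0], [29, 112, 0], [45, 110, 0]]
```

Emit:
servo_tool(
  xyz=[
    [-13,9,0],
    [-22,22,0],
    [-28,36,0],
    [-30,52,0],
    [-29,67,0],
    [-23,82,0],
    [-13,94,0],
    [-1,104,0],
    [14,110,0],
    [29,112,0],
    [45,110,0],
    [45,110,0],
  ],
  roll=[0,0,0,0,0,0,0,0,0,0,0,0],
  hand=[0,0,0,0,0,0,0,0,0,0,0,0],
)

```text
t: 15.42
position: [0.5561, 0.1694, 0.1417]
tool_rot: [[0.916, -0.4, 0.001], [-0.4, -0.916, -0.0], [0.001, 0.0, -1.0]]
wrist_force: [1.4, -2.4, 2.7]
gripper_width: 0.0192
finger_force: 40.0
```

```bash
python3 - <<'E'
from h import *
st()
print(arc([276,291,306,321,335.1],60,262)); print(go([.6186,.2027,.1416]))
E
```

```text
t 15.425 pos [0.55611929 0.16936377 0.14165899] r 0.05920414688432445 ang -97.94243167883704 F [ 1.4 -2.4  2.7] w 0.01923361408116538 40.00033915042877 j6 2.2343700957817427
[[14, -6, 0], [26, -15, 0], [36, -27, 0], [42, -42, 0], [44, -56, 0]]
[ 43.9 -55.5   0.1]
```

Emit:
servo_tool(
  xyz=[
    [14,-6,0],
    [26,-15,0],
    [36,-27,0],
    [42,-42,0],
    [44,-56,0],
    [44,-56,0],
    [44,-56,0],
    [44,-56,0],
    [44,-56,0],
  ],
  roll=[0,0,0,0,0,0,0,0,0],
  hand=[0,0,0,0,0,0,0,0,0],
)

```text
t: 16.55
position: [0.6188, 0.2035, 0.1417]
tool_rot: [[0.917, -0.4, 0.002], [-0.4, -0.917, -0.0], [0.002, -0.001, -1.0]]
wrist_force: [10.6, -2.9, -1.7]
gripper_width: 0.0194
finger_force: 40.0
```

```bash
python3 - <<'E'
from h import *
c=snap('wrist','w4');st();print(abs(robot.state()['dq']).max())
E
```

```text
t 16.6 pos [0.61886073 0.20354604 0.14170076] r 0.05979021363604895 ang -24.14178633921033 F [10.1 -2.7 -1.2] w 0.018965635949236795 39.9994683265686 j6 2.2609542364886703
0.001524921598668983
```

View pics/w4.png

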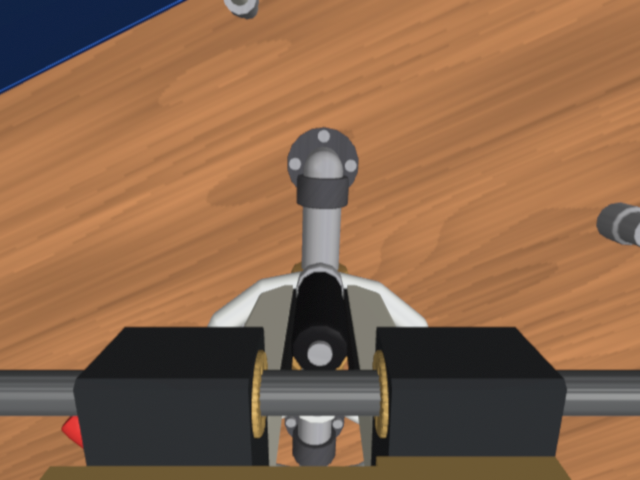

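The crank is held between the fingers at (320,330). The angle is back at the stop angle, two turns on, and the arm is still.

```bash
python3 -c "
from workcell import robot
print(robot.close_job())"
```

```text
the job is handed in; nothing more can be done
None
```

I closed the large valve against its stop, backed it off two full turns to within about 1° by the tool position, and handed the job in with the gripper still holding the crank at 40 N. The crank slipped out of the fingers once at the stop, so I re-gripped it and pushed to confirm the stop before backing off.

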